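Drop the stop pin and hold a sample block square in its jig

ROBOT

A 6-joint arm with a two-finger parallel gripper is mounted at the origin on a cart in front of the work surface, level with it; the furniture and walls round the work are solid. World frame = base frame: x ahead of the robot, y to its left, z up, the work surface at z = 0. Lengths are in m, angles in degrees, forces in N, time in s.
With the tool pointing down it reaches from about 0.375 to 0.9 m from the base axis. Payload 3.1 kg.
Tool frame: the origin (TCP) lies between the finger pads; the fingertips stand 14 mm ahead of it and the grasp point (between the pads) lies 5 mm behind it; z points along the fingers, y is the direction in which the jaws open and shut (so a half turn about z gives the same grasp; the last joint's range is limited). The gripper opens to 87 mm and grips with 3 to 60 N. Pads are 19 mm wide; open, the fingers measure 117 mm over their backs; the gripper's body (75 mm by 190 mm) begins 51 mm behind the grasp point.
Start: joints at [-81.503, 30.224, 82.088, -0, 67.689, -10.227], TCP at [0.201, -0.592, 0.199] pointing down, gripper open.
Joint ranges: [-176.69, 176.69], [-43.24, 126.21], [12.49, 139.97], [-82, 262], [0, 151.66], [-163.58, 163.58]. Speed limits (degrees/s): [159.86, 159.86, 180, 180, 180, 180].

INTERFACE

Orientations are given as a 3x3 rotation matrix whose columns are the frame's x, y, z axes.
In Python, from workcell import arm, eyes, models gives the robot as it stands.
- The arm moves only by the shell command python3 -m jog 'ROWS' [FORCE]. ROWS is a JSON object of lists of equal length, an entry for each row: "slide": the shift along the tool's x, y, z as a fraction of full scale, a list of three; "twist": the turn about the tool's z as a fraction of full scale; "grip": the opening, from 0 (shut) to 1 (fully open). In form: {"slide": [[x, y, z], ...], "twist": [twist, ...], "grip": [grip, ...]}. A call has 1 to 5 rows; each row shifts and turns the commanded pose from where the row before left it, along the tool's axes as they then stand; what a row does not reach is not made up. Full scale, the value 1, is 2 cm for a shift and 6 degrees for a turn. A row lasts 1/10 s, in which the tool goes at most 50 mm and 8.59 degrees, less where a joint would pass 70% of its speed; a pose out of reach is approached as far as the arm can. A call with a number of a shift or a turn outside -1 to 1 is refused whole. A call with a gripper value outside its range is refused whole. The fingers move at their own pace and stop on an object; FORCE is the grip in N (left out, the last holds). Time passes only in rows, so rows that do not move let the fingers close. It gives the time, the measured TCP pose, the force and the opening at its end, in the units of the state.
- arm.observe(): the state, without advancing time (a new reading comes with each control period).
- eyes.grab_frame(name): name is "scene" or "top" or "wrist"; returns a dict with "img" (400x640x3 uint8, red, green, blue), "fx", "fy", "cx", "cy" (pixels), "view" (4x4, takes a point from world to camera coordinates); the wrist camera has in their place "hand_eye" (4x4, takes a point from camera to tool coordinates, whose origin is the TCP and whose axes are the flange's). Camera axes: x right, y up, looking along -z (the intrinsics and any distortion apply to the point x, -y, -z); pixel columns grow to the right and rows downward; lengths in m; the calibration is good to about 2 mm. A picture is of the moment at which its call begins: read the wrist's pose just before it. There is no depth.
- arm.close_job(): hands the job in, once; it reports no verdict.
Trained networks look in the newest picture that a camera, given by its name, has taken for a name from the list of things; names that differ only in an ending like _2 or _b are one class to them, and where a whole thing is asked for, a point or a joint stands for the part that bears it (a point fixed in the world has none). Each returns a list of dicts, best first, with "p" (0 to 1); they miss things now and then, are a little off and sometimes report something else, mostly with a low value. They report only what shows in the picture. A call takes as long as a camera call. They do not tell look-alikes from the thing itself.
- models.cut_out(camera, target): "mask" (400x640 bool, what is visible of it) and "extent" ([left, top, right, bottom] in pixels, round what is visible of it).
- models.landmark_of(camera, target): "pixel" ([column, row] in pixels: a listed point, or the origin of a listed thing).
The state is a dict: "t": time; "joint_pos": joint angles; "joint_velocities": joint speeds; "joint_efforts": joint torques, N m; "tcp_pos": TCP position; "tool_rot": TCP orientation; "wrist_force": force on the tool from outside, world axes, zero at the start; "torque": the same for the moment, N m; "grip_width": finger opening in m.
Only numpy, scipy, OpenCV 4.12 (cv2) and the standard library are available. Lean on these libraries where they do the work, as an engineer would, in place of code of your own. Each camera call takes 0.05 s, during which the arm holds its last target.

TASK

Knock the red stop pin of the squaring jig down flush with the head of the mallet, and stand the mallet upright on the worktop again, clear of the jig. Then slide the amber block over the sunk pin until its straight back is flush with the grey fence, and finish while still holding it there with one slanting push of the fingers (its bevel is there for that) that presses it against the fence and down on the bed together, moderately firmly (about 10 N on each, never above 60 N). Leave the dish, bottle, cup and forceps where they are.

Things in the scene. Friction and masses are not known exactly. Their poses are not given: they have to be found in the camera images.
- jig: Fixed squaring jig on a black rubber foot, 182 x 162 mm; origin at the centre of its underside, on the worktop. Its x axis points from the open loading end (towards the robot) to the fence, its y along the fence, z up. It stands anywhere on the left half of the worktop, turned up to 20 degrees. To its right, beyond the mallet, stands a tall centrifuge: swing round its near side.
- bed: The jig's flat aluminium bed, 176 x 156 mm; same origin and axes as the jig. Its top is 18 mm above the worktop.
- fence: The jig's grey fence across the far end of the bed, 22 mm thick, 156 mm long, 45 mm high above the bed; same origin and axes as the jig. Its working face looks to the jig's -x and lies at x = +60 mm in the jig frame. Friction on the bed takes up part of a push, so push rather more towards the fence (some 15 N) than down.
- pin_top (a point): Centre of the flat top of the red stop pin (10 mm diameter), which stands up out of the bed at x = +20 mm, y = 0 in the jig frame, between block and fence, and keeps the block from the fence.
- pin (a joint): How far the stop pin has been driven down, m: 0 stands 10 mm above the bed, 0.010 (end stop) is flush with the bed. Stiff: it needs about 7 N to move (a little more when fast), and stays where it is left; it has no return spring.
- block: Loose amber block, 0.2 kg, 45 (x) x 60 (y) x 40 mm high; origin at its underside's centre, +x to its upright back. Robot side bevelled 60 deg from level: x -22.5 mm at height 14 to x -7.5 mm at 40. Channel 30 wide, 4 high along x beneath, passing over the sunk pin. Starts on the bed before the pin, to 8 deg askew; slides with friction. Seated: origin at jig x = 37.5 mm.
- mallet: Short in-line mallet standing upright on its striking face on the worktop, about 0.25 kg, 108 mm tall: at the bottom a steel head 32 mm in diameter, white nylon face down, then from height 40 mm to 108 mm a round blue handle 20 mm in diameter. Origin at the centre of the striking face (underside), z axis up along the handle. The worktop round it is free, from the centrifuge's front to the edge.
- petri_dish: Petri dish 63 mm across, 13 mm high, bystander; origin at the centre of its underside.
- stain_blue: White dropper bottle with blue cap, 36 mm across, 97 mm high, bystander; origin at the centre of its underside.
- specimen_cup_red: White cup with red lid, 65 mm across, 66 mm high, bystander; origin at the centre of its underside.
- forceps: Steel forceps lying flat, 125 x 12 x 8 mm, bystander; origin at the centre of the underside, long along its y axis.
Mind the look-alikes: they are no part of the job. What is meant by the block is not pink, and is the larger of those in its own colour.

How it is judged:
By the outcome, as a careful person would: the job done as asked, in the order asked, and still so for the second after the job is handed in, while the arm keeps its last pose, push and grip.
It also fails if it takes over 72 s, if anything falls off the work surface, if the arm or the gripper's body presses on something with over 40 N, if the wrist force passes 120 N, or if a joint passes its speed limit or range.

## Working session

There is one attempt and no reset: what is moved stays moved. The work goes in short steps, Python scripts to look and compute and a shell command to move; the robot and the scene stay as the last step left them, time stands still between calls to the robot, and variables do not carry over. Pictures are saved under pics/ and viewed, and the job is handed in when it is done.

```bash
ls; mkdir -p pics; python3 - <<'E'
from workcell import arm,eyes,models
import cv2
s=arm.observe(); print({k:(v if not hasattr(v,'round') else v) for k,v in s.items()})
for n in ("scene","top"):
    f=eyes.grab_frame(n); cv2.imwrite(f"pics/{n}0.png",f["img"][:,:,::-1]); print(n,[f[k] for k in f if k!="img"])
    for t in ["jig","block","mallet","pin_top","petri_dish","stain_blue","specimen_cup_red","forceps"]:
        print(t,[(m["p"],m["pixel"]) for m in models.landmark_of(n,t)][:4])
E
```

```text
pics
{'t': 0.0, 'joint_pos': array([-8.15023730e+01,  3.02778693e+01,  8.21564448e+01, -1.97596480e-03,
        6.76896831e+01, -1.02261821e+01]), 'joint_velocities': array([ 0.01151514,  0.06037611,  0.02209212, -0.0811058 ,  0.00666645,
       -0.02014988]), 'joint_efforts': array([ 8.08253990e-04, -4.40041494e+01, -1.76588738e+01,  6.32102718e-02,
        5.81855793e-02, -1.75753626e-04]), 'tcp_pos': array([ 0.20054025, -0.59112217,  0.19818313]), 'tool_rot': array([[ 9.47072815e-01,  3.21018629e-01, -3.51349334e-04],
       [ 3.21018628e-01, -9.47070472e-01,  2.13568447e-03],
       [ 3.52841921e-04, -2.13543838e-03, -9.99997658e-01]]), 'wrist_force': array([0.50815453, 0.16664087, 0.81193842]), 'torque': array([-0.00957931,  0.00527554, -0.01998676]), 'grip_width': 0.08693718829283989}
scene [391.3384342844609, 391.3384342844609, 316.0166573464107, 193.07628126185693, array([[ 0.45244518, -0.89174916, -0.00876325, -0.17746959],
       [ 0.5553218 ,  0.27403655,  0.78518894, -0.36351309],
       [-0.69779013, -0.36012138,  0.61919426, -0.60862533],
       [ 0.        ,  0.       
[... 351 characters left out ...]
52075095992745, array([[-3.33882194e-03, -9.99994420e-01,  1.07969833e-04,
         7.99112170e-02],
       [ 9.95228413e-01, -3.31238011e-03,  9.75163322e-02,
        -5.47857696e-01],
       [-9.75154305e-02,  4.33044315e-04,  9.95233919e-01,
        -9.56194586e-01],
       [ 0.00000000e+00,  0.00000000e+00,  0.00000000e+00,
         1.00000000e+00]])]
jig [(0.58, [278.7, 210.3])]
block [(0.86, [445.1, 245.7]), (0.8, [215.6, 199.0]), (0.58, [279.6, 224.6])]
mallet [(0.66, [399.6, 250.3])]
pin_top []
petri_dish [(0.9, [354.4, 267.4]), (0.73, [240.3, 142.2])]
stain_blue [(0.55, [239.7, 139.3])]
specimen_cup_red [(0.85, [310.3, 132.7]), (0.33, [277.3, 229.2])]
forceps [(0.4, [182.4, 242.1])]
```

View pics/scene0.png

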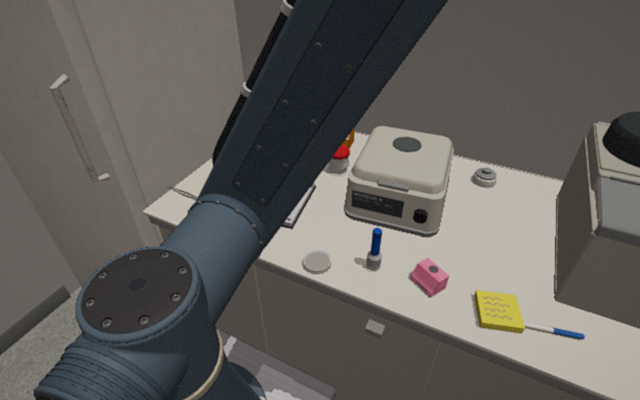

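View pics/top0.png

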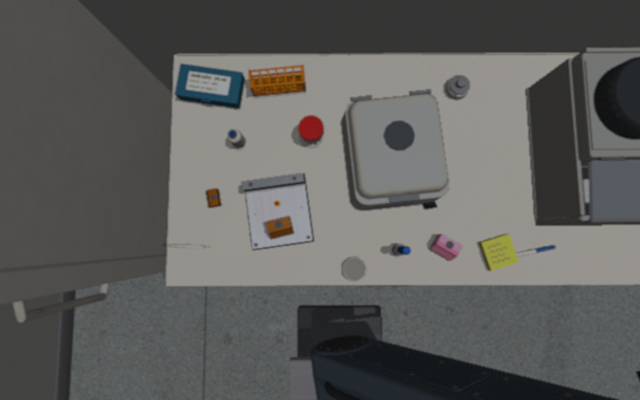

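```bash
python3 - <<'E'
import cv2
a=cv2.imread("pics/top0.png")
cv2.imwrite("pics/top0c.png",cv2.resize(a[100:300,170:370],None,fx=3,fy=3,interpolation=cv2.INTER_CUBIC))
cv2.imwrite("pics/top0d.png",cv2.resize(a[180:310,340:480],None,fx=4,fy=4,interpolation=cv2.INTER_CUBIC))
E
```

```text
(no output)
```

View pics/top0c.png

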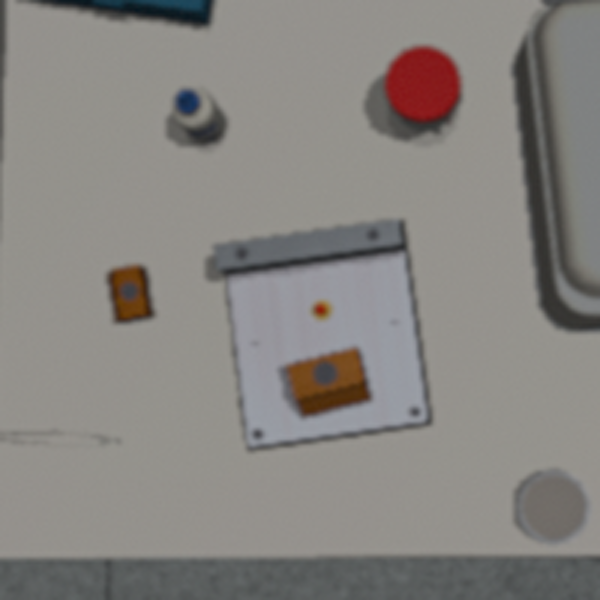

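View pics/top0d.png

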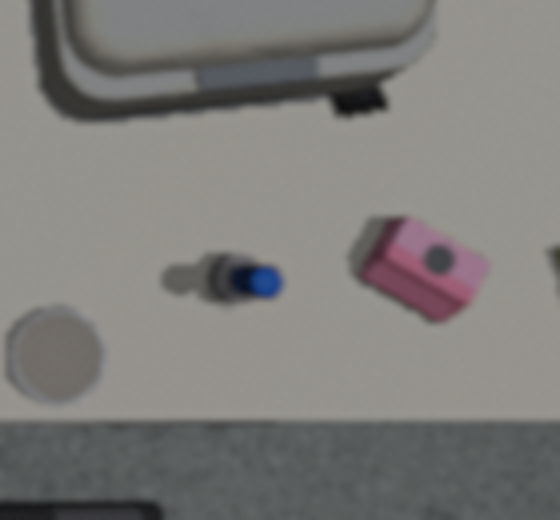

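Candidates for the block in the top view:
- Amber on the bed at (279,226), the larger one. This is my choice.
- Small amber at (213,198), a look-alike.
- Pink at (446,246), a look-alike.

For the mallet, the grey head with blue handle is at (400,250). Other blue things are the bottle cap at (233,133) and the pen at (545,248). The pin shows as a red dot at about (277,203).

```bash
cat > h.py <<'E'
import numpy as np, cv2
from workcell import arm,eyes,models
def K(f): return f["fx"],f["fy"],f["cx"],f["cy"]
def view(f,s=None):
    if "view" in f: return np.array(f["view"])
    T=np.eye(4); T[:3,:3]=s["tool_rot"]; T[:3,3]=s["tcp_pos"]
    return np.linalg.inv(T@np.array(f["hand_eye"]))
def proj(f,V,P):
    P=np.atleast_2d(P); c=P@V[:3,:3].T+V[:3,3]; fx,fy,cx,cy=K(f)
    return np.c_[cx+fx*c[:,0]/-c[:,2], cy-fy*c[:,1]/-c[:,2]]
def ray(f,V,px,z):
    fx,fy,cx,cy=K(f); d=np.array([(px[0]-cx)/fx,-(px[1]-cy)/fy,-1.]); R=V[:3,:3]
    o=-R.T@V[:3,3]; w=R.T@d; return o+w*(z-o[2])/w[2]
def jigT(x,y,a):
    c,s=np.cos(a),np.sin(a); return np.array([[c,-s,0,x],[s,c,0,y],[0,0,1,0],[0,0,0,1.]])
def tr(T,P): P=np.atleast_2d(P); return P@T[:3,:3].T+T[:3,3]
def grab(n,name):
    s=arm.observe(); f=eyes.grab_frame(n); cv2.imwrite(f"pics/{name}.png",f["img"][:,:,::-1]); return f,view(f,s),s
E
python3 - <<'E'
from h import *
from scipy.optimize import least_squares
f,V,s=grab("top","top1")
obs=[((-88,78,18),(252.3,249.7)),((-88,-78,18),(313.3,241.3)),((82,78,63),(241.3,182)),((82,-78,63),(304,173.7)),((60,-78,63),(305.7,182.4)),((60,78,63),(243.,190.3)),((20,0,28),(277,203))]
P=np.array([o[0] for o in obs])/1000; U=np.array([o[1] for o in obs])
r=least_squares(lambda q:(proj(f,V,tr(jigT(*q),P))-U).ravel(),[0.55,0.2,0.1])
print(r.x,np.degrees(r.x[2]),r.fun.reshape(-1,2).round(1).tolist())
np.save("jig.npy",r.x)
print("pin",tr(jigT(*r.x),[.02,0,.028]))
print("mallet base",ray(f,V,(340+225/4,180+280/4),0.04),"top",ray(f,V,(340+265/4,180+282/4),.108))
print("mallet lm",ray(f,V,(399.6,250.3),0))
print("block top hole",ray(f,V,(170+325/3,100+373/3),.058))
print("petri",ray(f,V,(354,268),.0065))
for n,p in dict(dl=(167,200),edge=(320,285),cent=(430,207),centl=(352,205)).items(): print(n,ray(f,V,p,0.0))
m=models.cut_out("top","mallet")
print([(a["p"],a["extent"]) for a in m])
E
```

```text
[0.52590409 0.18651587 0.12722191] 7.289278605264437 [[0.3, -0.2], [-0.2, 0.3], [0.4, -0.4], [-0.0, -0.1], [-0.6, -0.2], [-0.3, 0.1], [0.4, 0.5]]
pin [[0.54574245 0.18905345 0.028     ]]
mallet base [ 0.42688368 -0.11036625  0.04      ] top [ 0.42744084 -0.12027658  0.108     ]
mallet lm [ 0.42502684 -0.12690242  0.        ]
block top hole [0.49126906 0.18302765 0.058     ]
petri [ 0.38033756 -0.0070444   0.0065    ]
dl [0.55877498 0.48357719 0.        ]
edge [0.33679105 0.08069066 0.        ]
cent [ 0.53793507 -0.20960572  0.        ]
centl [ 0.5439071  -0.00426868  0.        ]
[(0.61, [394.8, 243.5, 410.0, 253.6]), (0.52, [262.4, 217.2, 294.9, 236.6]), (0.21, [228.4, 129.4, 247.1, 145.4])]
```

```bash
python3 -m jog '{"slide":[[0,0,0],[0,0,0],[0.64,-1,0],[0.64,-1,0],[0.64,-1,0]],"twist":[0.95,0.95,0,0,0],"grip":[1,1,1,1,1]}' 20
python3 -m jog '{"slide":[[0.64,-1,0],[0.64,-1,0],[0.64,-1,0],[0.64,-1,0],[0.64,-1,0]],"twist":[0,0,0,0,0],"grip":[1,1,1,1,1]}'
```

```text
t: 1.5
tcp_pos: [0.2313, -0.5268, 0.1991]
tool_rot: [[0.992, 0.127, 0.0], [0.127, -0.992, 0.0], [0.0, -0.0, -1.0]]
wrist_force: [-0.4, -0.2, 0.4]
grip_width: 0.0869
t: 2.0
tcp_pos: [0.2822, -0.4194, 0.1993]
tool_rot: [[0.992, 0.127, 0.0], [0.127, -0.992, -0.0], [0.0, 0.0, -1.0]]
wrist_force: [0.7, 0.5, -0.2]
grip_width: 0.087
```

```bash
python3 -m jog '{"slide":[[0.65,-1,0],[0.65,-1,0],[0.65,-1,0],[0.65,-1,0],[0.65,-1,0]],"twist":[0,0,0,0,0],"grip":[1,1,1,1,1]}'
python3 -m jog '{"slide":[[0.65,-1,0],[0.65,-1,0],[0.65,-1,0],[0.65,-1,0],[0.4,-0.5,0]],"twist":[0,0,0,0,0],"grip":[1,1,1,1,1]}'
python3 -m jog '{"slide":[[0,0,0]],"twist":[0],"grip":[1]}'
python3 - <<'E'
from h import *
f,V,s=grab("wrist","w1"); print(s["tcp_pos"],f["fx"],f["hand_eye"])
print([ (m["p"],m["pixel"]) for m in models.landmark_of("wrist","mallet")])
print([ (m["p"],m["extent"]) for m in models.cut_out("wrist","mallet")])
print(proj(f,V,[[.427,-.118,.108],[.427,-.118,0]]))
grab("top","top2"); grab("scene","scene2")
E
```

```text
t: 2.5
tcp_pos: [0.334, -0.3119, 0.1994]
tool_rot: [[0.992, 0.127, 0.0], [0.127, -0.992, -0.001], [0.0, 0.001, -1.0]]
wrist_force: [-0.4, -0.3, -0.8]
grip_width: 0.0871
t: 3.0
tcp_pos: [0.3818, -0.2141, 0.1993]
tool_rot: [[0.992, 0.129, -0.0], [0.129, -0.992, 0.0], [-0.0, -0.0, -1.0]]
wrist_force: [-1.0, 0.8, -0.3]
grip_width: 0.0868
t: 3.1
tcp_pos: [0.3821, -0.2148, 0.1993]
tool_rot: [[0.992, 0.13, 0.0], [0.13, -0.992, -0.0], [0.0, 0.0, -1.0]]
wrist_force: [0.4, -0.4, -0.8]
grip_width: 0.0872
[ 0.38207149 -0.21480925  0.19930343] 282.00341736075086 [[-3.35833759e-04  9.61546284e-01  2.74642734e-01  7.39492831e-02]
 [ 9.99999890e-01  2.33260999e-04  4.06136633e-04 -2.83402413e-04]
 [ 3.26455732e-04  2.74642841e-01 -9.61546257e-01 -1.86441102e-01]
 [ 0.00000000e+00  0.00000000e+00  0.00000000e+00  1.00000000e+00]]
[(0.78, [256.0, 135.4])]
[(0.68, [223.3, 123.5, 264.5, 150.5])]
[[226.24017855 139.65267699]
 [252.01759426 134.63581442]]
```

View pics/w1.png

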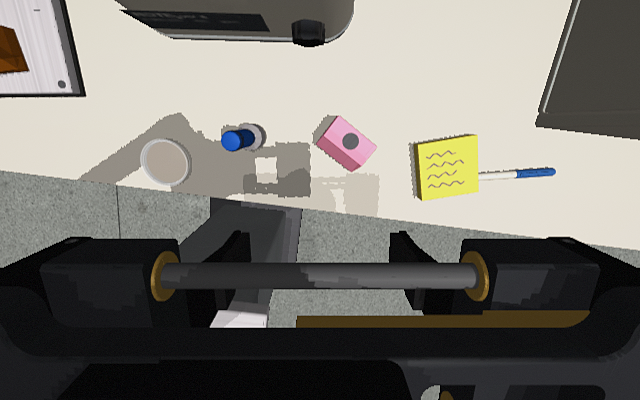

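View pics/scene2.png

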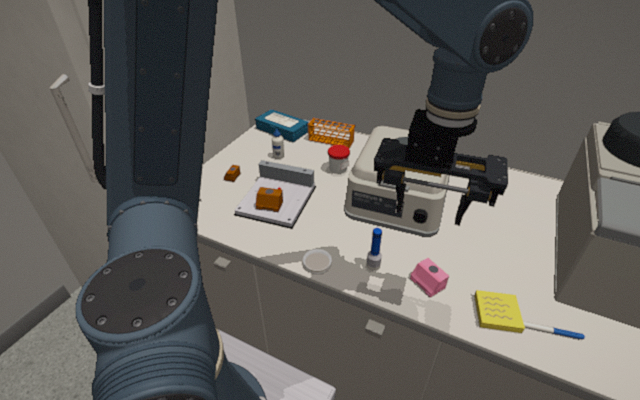

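```bash
python3 - <<'E'
from h import *
from scipy.optimize import least_squares
s=arm.observe()
fr={n:eyes.grab_frame(n) for n in("top","scene","wrist")}; VV={n:view(fr[n],s) for n in fr}
def tri(obs,z=None):
    g=lambda q:np.concatenate([(proj(fr[n],VV[n],q)[0]-p) for n,p in obs.items()])
    r=least_squares(g,[.45,0,.05]); return r.x.round(4),r.fun.round(1)
print("handle top",tri(dict(top=(406.2,250.5),scene=(377.5,231),wrist=(230,140))))
print("handle top",tri(dict(scene=(377.5,231),wrist=(230,140))))
print("w only",ray(fr["wrist"],VV["wrist"],(230,140),.108), "t",ray(fr["top"],VV["top"],(406.2,250.5),.108))
print("cent disc",tri(dict(top=(399,136),scene=(406,144))))
print("cent knob",tri(dict(top=(430,205),wrist=(309,32))))
for n in fr:
  a=fr[n]["img"][:,:,::-1]
  p=proj(fr[n],VV[n],[.427,-.118,.06])[0].astype(int)
  x0=max(p[0]-40,0);y0=max(p[1]-40,0)
  cv2.imwrite(f"pics/m_{n}.png",cv2.resize(a[y0:y0+80,x0:x0+80],(400,400),interpolation=cv2.INTER_NEAREST)); print(n,x0,y0)
E
python3 -c "
import cv2,numpy as np
cv2.imwrite('pics/m3.png',np.hstack([cv2.resize(cv2.imread(f'pics/m_{n}.png'),(266,266)) for n in('top','scene','wrist')]))"
```

```text
handle top (array([ 0.4268, -0.1228,  0.105 ]), array([ 0.8,  0.2, -0.5,  0.2, -0.1, -0.3]))
handle top (array([ 0.4267, -0.1234,  0.1063]), array([-0.2, -0.1,  0.1,  0. ]))
w only [ 0.42688279 -0.12380625  0.108     ] t [ 0.42744123 -0.12016036  0.108     ]
cent disc (array([ 0.6839, -0.098 ,  0.1649]), array([ 0.1, -0. , -0.1,  0. ]))
cent knob (array([ 0.5357, -0.1867,  0.0797]), array([-0.1,  0.1,  0. , -0. ]))
top 360 210
scene 333 205
wrist 197 96
```

View pics/m3.png

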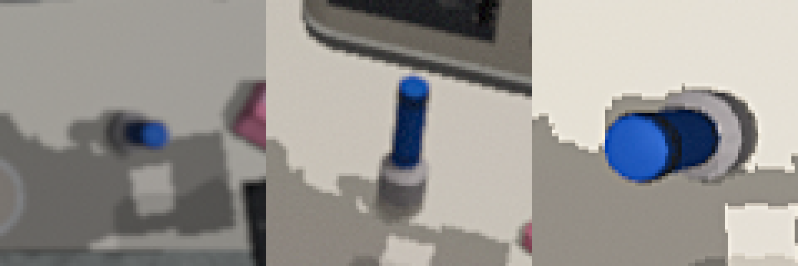

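The mallet handle is blue at wrist pixel (229,140), with the white-grey head under it. Two cameras triangulate it to (0.427, -0.123). The arm is moving over it now.

```bash
python3 -m jog '{"slide":[[0.57,-0.85,0],[0.57,-0.85,0],[0.57,-0.85,0],[0.57,-0.85,0],[0.57,-0.85,0]],"twist":[0,0,0,0,0],"grip":[1,1,1,1,1]}'
python3 -m jog '{"slide":[[0,0,0.5],[0,0,0.5]],"twist":[0,0],"grip":[1,1]}'
python3 - <<'E'
from h import *
f,V,s=grab("wrist","w2"); print(s["tcp_pos"])
print(proj(f,V,[[.427,-.123,.108],[.427,-.123,0]]))
b=f["img"].astype(int); m=((b[:,:,2]>120)&(b[:,:,0]<80)); ys,xs=np.nonzero(m[:230,250:400]); print(xs.mean()+250,ys.mean(),xs.min()+250,xs.max()+250,ys.min(),ys.max())
E
```

```text
t: 4.0
tcp_pos: [0.4275, -0.1239, 0.1991]
tool_rot: [[0.992, 0.127, 0.0], [0.127, -0.992, -0.0], [-0.0, 0.0, -1.0]]
wrist_force: [0.3, -0.1, 0.8]
grip_width: 0.0872
t: 4.2
tcp_pos: [0.4273, -0.1245, 0.1786]
tool_rot: [[0.992, 0.128, 0.0], [0.128, -0.992, -0.001], [0.0, 0.001, -1.0]]
wrist_force: [0.3, 0.2, -0.6]
grip_width: 0.0872
[ 0.42729906 -0.12450589  0.17861443]
[[318.16115408 202.65098276]
 [318.47572886 179.96038979]]<stdin>:4: RuntimeWarning: Mean of empty slice.
  ret = ret.dtype.type(ret / rcount)
Traceback (most recent call last):
ValueError: zero-size array to reduction operation minimum which has no identity
```

View pics/w2.png

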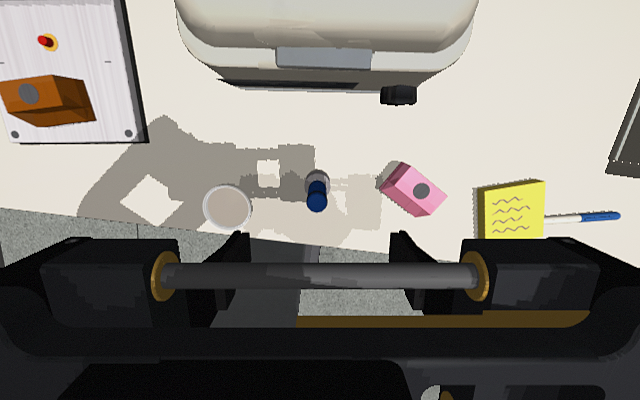

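The wrist view shows the handle top at (317,203), against a predicted (318,203). Descending to grasp it.

```bash
python3 -m jog '{"slide":[[0,0,1],[0,0,1],[0,0,1],[0,0,1],[0,0,1]],"twist":[0,0,0,0,0],"grip":[1,1,1,1,1]}'
python3 -m jog '{"slide":[[0,0,0.4],[0,0,0],[0,0,0],[0,0,0],[0,0,0]],"twist":[0,0,0,0,0],"grip":[1,0.5,0,0,0]}' 30
python3 -m jog '{"slide":[[0,0,0],[0,0,0],[0,0,0],[0,0,0],[0,0,0]],"twist":[0,0,0,0,0],"grip":[0,0,0,0,0]}' 60
```

```text
t: 4.75
tcp_pos: [0.4267, -0.1252, 0.0779]
tool_rot: [[0.992, 0.126, -0.001], [0.126, -0.992, 0.0], [-0.001, -0.0, -1.0]]
wrist_force: [0.0, -0.1, 0.8]
grip_width: 0.0872
t: 5.25
tcp_pos: [0.4278, -0.1245, 0.0719]
tool_rot: [[0.992, 0.127, 0.002], [0.127, -0.992, -0.001], [0.002, 0.001, -1.0]]
wrist_force: [0.1, 0.1, -0.1]
grip_width: 0.0626
t: 5.75
tcp_pos: [0.4273, -0.1241, 0.0712]
tool_rot: [[0.992, 0.128, 0.0], [0.128, -0.992, 0.0], [0.0, -0.0, -1.0]]
wrist_force: [-0.1, -0.7, 0.0]
grip_width: 0.0231
```

```bash
python3 -m jog '{"slide":[[0,0,0],[0,0,0],[0,0,0]],"twist":[0,0,0],"grip":[0,0,0]}' 60
python3 -m jog '{"slide":[[0,0,-0.5],[0,0,-1],[0,0,-1],[0,0,-1]],"twist":[0,0,0,0],"grip":[0,0,0,0]}'
python3 -m jog '{"slide":[[0,0,0]],"twist":[0],"grip":[0]}'
python3 - <<'E'
from h import *
grab("wrist","w3"); grab("scene","s3")
E
```

```text
t: 6.05
tcp_pos: [0.4271, -0.124, 0.0711]
tool_rot: [[0.992, 0.127, -0.0], [0.127, -0.992, 0.0], [-0.0, -0.0, -1.0]]
wrist_force: [-0.0, 1.3, 0.5]
grip_width: 0.0183
t: 6.45
tcp_pos: [0.427, -0.1241, 0.1422]
tool_rot: [[0.992, 0.128, -0.0], [0.128, -0.992, -0.0], [-0.0, -0.0, -1.0]]
wrist_force: [-0.2, 0.4, -1.5]
grip_width: 0.0182
t: 6.55
tcp_pos: [0.4291, -0.1252, 0.1435]
tool_rot: [[0.992, 0.128, 0.005], [0.128, -0.992, -0.003], [0.005, 0.004, -1.0]]
wrist_force: [0.1, -1.4, -2.8]
grip_width: 0.0182
```

View pics/s3.png

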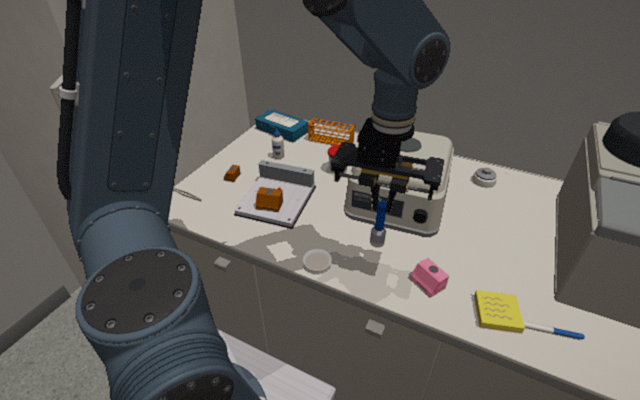

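View pics/w3.png

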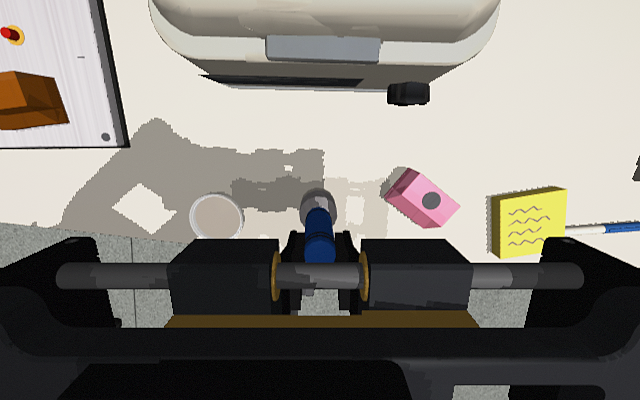

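The mallet is held and hanging clear. It shows between the fingers at wrist pixel (318,235), and the wrist reads about -2.5 N. I'm swinging round the near side of the centrifuge.

```bash
python3 -m jog '{"slide":[[0,-0.5,-0.2],[0.15,-1,-0.2],[0.2,-1,-0.1],[0.2,-1,0],[0.2,-1,0]],"twist":[0,0,0,0,0],"grip":[0,0,0,0,0]}'
python3 -m jog '{"slide":[[0.2,-1,0],[0.2,-1,0],[0.2,-1,0],[0.2,-1,0],[0.2,-1,0]],"twist":[0,0,0,0,0],"grip":[0,0,0,0,0]}'
python3 -m jog '{"slide":[[0.3,-1,0],[0.4,-1,0],[0.2,-0.5,0],[0,0,0]],"twist":[0,0,0,0],"grip":[0,0,0,0]}'
```

```text
t: 7.15
tcp_pos: [0.4295, -0.0313, 0.1503]
tool_rot: [[0.992, 0.127, -0.003], [0.127, -0.992, 0.001], [-0.003, -0.001, -1.0]]
wrist_force: [-0.6, -0.2, -2.0]
grip_width: 0.0182
t: 7.65
tcp_pos: [0.4363, 0.0702, 0.1502]
tool_rot: [[0.992, 0.128, -0.003], [0.128, -0.992, 0.0], [-0.003, -0.001, -1.0]]
wrist_force: [0.2, -0.2, -1.5]
grip_width: 0.0184
t: 8.05
tcp_pos: [0.4487, 0.1218, 0.1505]
tool_rot: [[0.992, 0.13, -0.001], [0.13, -0.992, 0.0], [-0.001, -0.0, -1.0]]
wrist_force: [-0.1, -0.8, -1.9]
grip_width: 0.0185
```

```bash
python3 - <<'E'
from h import *
q=np.load("jig.npy")
f,V,s=grab("wrist","w4"); print(s["tcp_pos"])
T=jigT(*q)
print(proj(f,V,tr(T,[[.02,0,.028],[-.088,.078,.018],[-.088,-.078,.018],[.06,-.078,.063],[.06,.078,.063],[.06,-.078,.018]])).round(1))
E
```

```text
[0.4486943  0.12177039 0.15051634]
[[266.9  89.7]
 [205.9 190. ]
 [340.1 190.4]
 [347.6  36.1]
 [167.1  35.6]
 [343.4  48.9]]
```

View pics/w4.png

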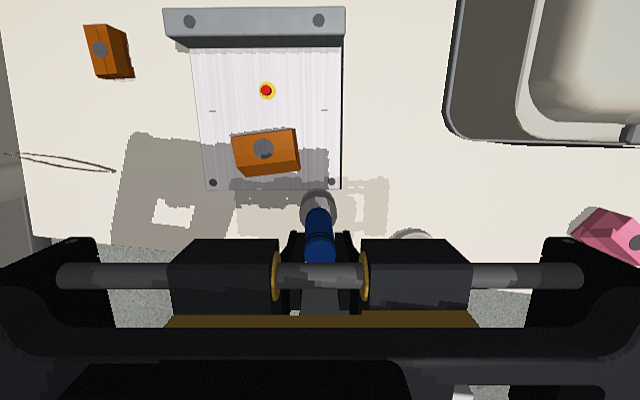

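The pin shows at (266,90), against a predicted (267,90), so the jig pose is confirmed. The block is on the bed at (265,152), with its bevel towards the robot.

```bash
python3 -m jog '{"slide":[[0.87,-0.45,0],[0.87,-0.45,0],[0.87,-0.45,0],[0.87,-0.45,0],[0.87,-0.45,0]],"twist":[0,0,0,0,0],"grip":[0,0,0,0,0]}'
python3 -m jog '{"slide":[[0.87,-0.45,0],[0,0,0.3],[0,0,0.6],[0,0,0.6],[0,0,0.3]],"twist":[0,0,0,0,0],"grip":[0,0,0,0,0]}'
python3 -m jog '{"slide":[[0,0,0]],"twist":[0],"grip":[0]}'
python3 - <<'E'
from h import *
f,V,s=grab("wrist","w5"); print(s["tcp_pos"])
q=np.load("jig.npy"); print(np.linalg.inv(jigT(*q))@np.r_[s["tcp_pos"],1])
grab("top","t5");f,V,s=grab("scene","s5")
a=cv2.imread("pics/s5.png")[120:260,200:360]; cv2.imwrite("pics/s5c.png",cv2.resize(a,None,fx=4,fy=4,interpolation=cv2.INTER_CUBIC))
E
```

```text
t: 8.6
tcp_pos: [0.5298, 0.1754, 0.1507]
tool_rot: [[0.992, 0.126, -0.002], [0.126, -0.992, -0.001], [-0.002, 0.001, -1.0]]
wrist_force: [-0.3, -0.5, -2.1]
grip_width: 0.018
t: 9.1
tcp_pos: [0.5433, 0.1865, 0.1129]
tool_rot: [[0.992, 0.127, -0.005], [0.127, -0.992, -0.001], [-0.005, 0.0, -1.0]]
wrist_force: [-0.4, -0.3, -1.7]
grip_width: 0.0178
t: 9.2
tcp_pos: [0.5439, 0.1867, 0.1134]
tool_rot: [[0.992, 0.127, -0.004], [0.127, -0.992, -0.001], [-0.004, 0.0, -1.0]]
wrist_force: [-1.0, -0.1, -2.3]
grip_width: 0.0181
[0.54393848 0.18674073 0.1134322 ]
[ 0.01791717 -0.00206514  0.1134322   1.        ]
```

View pics/w5.png

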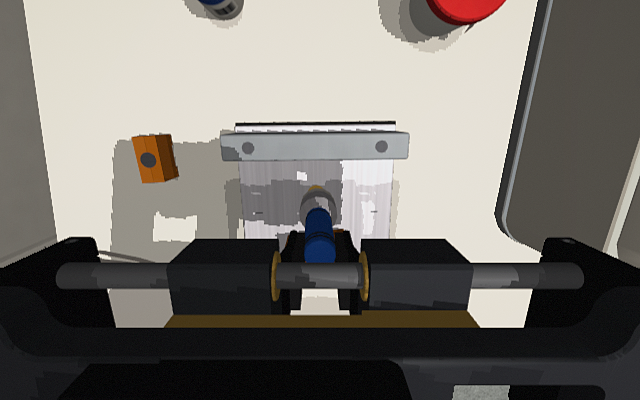

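View pics/s5c.png

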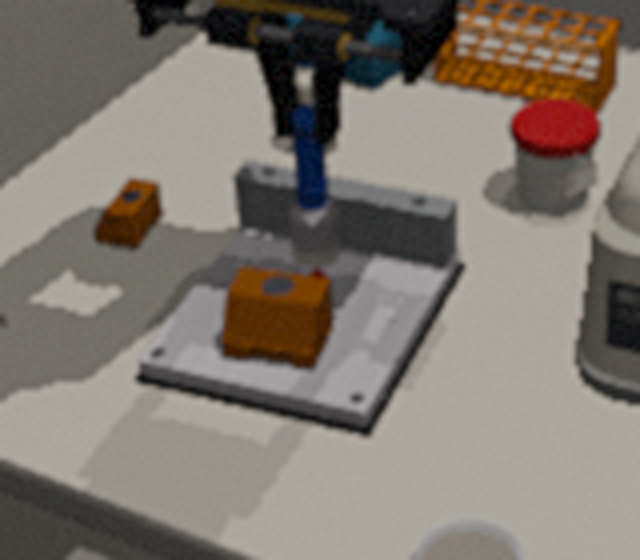

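```bash
python3 -m jog '{"slide":[[0.1,-0.1,0.1],[0,0,0.25],[0,0,0.25],[0,0,0.1],[0,0,0.1]],"twist":[0,0,0,0,0],"grip":[0,0,0,0,0]}'
python3 -m jog '{"slide":[[0,0,0.1],[0,0,0.1],[0,0,0.1]],"twist":[0,0,0],"grip":[0,0,0]}'
```

```text
t: 9.85
tcp_pos: [0.5474, 0.1897, 0.0987]
tool_rot: [[0.992, 0.128, -0.001], [0.128, -0.992, -0.0], [-0.001, 0.0, -1.0]]
wrist_force: [-0.0, 1.6, -2.0]
grip_width: 0.0181
t: 10.15
tcp_pos: [0.5487, 0.1898, 0.0942]
tool_rot: [[0.992, 0.127, 0.002], [0.127, -0.992, 0.0], [0.002, -0.0, -1.0]]
wrist_force: [-0.9, -0.4, 4.3]
grip_width: 0.0181
```

```bash
python3 -m jog '{"slide":[[0,0,0.1],[0,0,0.1],[0,0,0.1]],"twist":[0,0,0],"grip":[0,0,0]}'
python3 -m jog '{"slide":[[0,0,0.05],[0,0,0.05]],"twist":[0,0],"grip":[0,0]}'
```

```text
t: 10.45
tcp_pos: [0.5491, 0.19, 0.089]
tool_rot: [[0.992, 0.127, 0.003], [0.127, -0.992, 0.001], [0.003, -0.0, -1.0]]
wrist_force: [-2.3, 0.8, 18.1]
grip_width: 0.0182
t: 10.65
tcp_pos: [0.5502, 0.1903, 0.089]
tool_rot: [[0.992, 0.128, 0.006], [0.128, -0.992, 0.001], [0.006, -0.0, -1.0]]
wrist_force: [-3.5, 0.8, 24.3]
grip_width: 0.0184
```

```bash
python3 -m jog '{"slide":[[0,0,0.1],[0,0,0]],"twist":[0,0],"grip":[0,0]}'
python3 -m jog '{"slide":[[0,0,-0.2],[0,0,-0.5],[0,0,-1],[0,0,-1],[0,0,-0.7]],"twist":[0,0,0,0,0],"grip":[0,0,0,0,0]}'
python3 -m jog '{"slide":[[-0.9,0.4,0],[-0.9,0.4,0],[-0.9,0.4,0],[-0.9,0.4,0],[-0.9,0.4,0]],"twist":[0,0,0,0,0],"grip":[0,0,0,0,0]}'
python3 - <<'E'
from h import *
f,V,s=grab("wrist","w6"); print(s["tcp_pos"])
q=np.load("jig.npy"); p=proj(f,V,tr(jigT(*q),[[.02,0,.018],[.02,0,.028]])); print(p)
u=p[0].astype(int); a=f["img"][:,:,::-1]
y0=max(u[1]-40,0)
cv2.imwrite("pics/w6c.png",cv2.resize(a[y0:y0+80,u[0]-50:u[0]+50],None,fx=6,fy=6,interpolation=cv2.INTER_CUBIC))
E
```

```text
t: 10.85
tcp_pos: [0.5514, 0.1905, 0.089]
tool_rot: [[0.992, 0.128, 0.009], [0.128, -0.992, 0.002], [0.01, -0.0, -1.0]]
wrist_force: [-4.3, -0.5, 27.5]
grip_width: 0.0186
t: 11.35
tcp_pos: [0.5477, 0.1897, 0.1519]
tool_rot: [[0.992, 0.127, 0.0], [0.127, -0.992, 0.0], [0.0, 0.0, -1.0]]
wrist_force: [0.4, 0.8, -2.6]
grip_width: 0.0186
t: 11.85
tcp_pos: [0.4623, 0.1382, 0.1508]
tool_rot: [[0.992, 0.128, -0.001], [0.128, -0.992, -0.0], [-0.001, -0.0, -1.0]]
wrist_force: [-0.6, 0.0, -2.5]
grip_width: 0.0179
[0.46231855 0.13815341 0.15080486]
[[282.65890824 106.49097829]
 [281.44919035 106.01246169]]
```

View pics/w6.png

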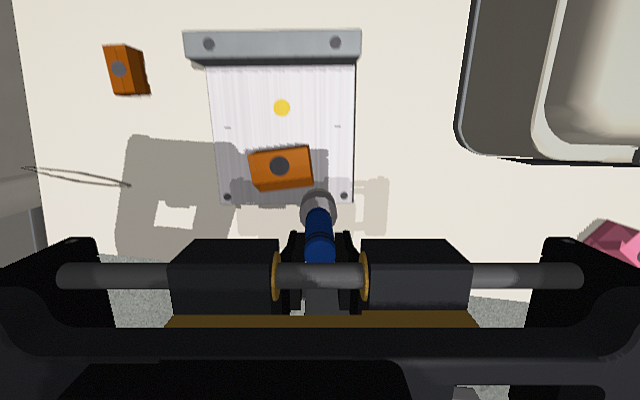

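View pics/w6c.png

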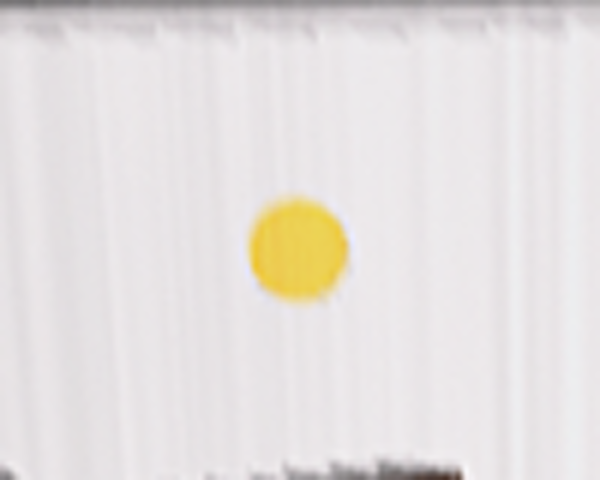

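The pin is sunk: only the yellow ring shows at (282,107), with no red. Taking the mallet back to its free spot.

```bash
python3 -m jog '{"slide":[[-0.9,0.9,0],[-0.9,1,0],[-0.7,1,0],[-0.4,1,0],[-0.13,1,0]],"twist":[0,0,0,0,0],"grip":[0,0,0,0,0]}'
python3 -m jog '{"slide":[[-0.13,1,0],[-0.13,1,0],[-0.13,1,0],[-0.13,1,0],[-0.13,1,0]],"twist":[0,0,0,0,0],"grip":[0,0,0,0,0]}'
python3 -m jog '{"slide":[[-0.13,1,0],[-0.1,1,0.3],[0,0.7,0.6],[0,0,0.9],[0,0,0.9]],"twist":[0,0,0,0,0],"grip":[0,0,0,0,0]}'
python3 -m jog '{"slide":[[0,0,0.4],[0,0,0]],"twist":[0,0],"grip":[0,0]}'
```

```text
t: 12.4
tcp_pos: [0.4148, 0.0332, 0.151]
tool_rot: [[0.992, 0.128, -0.002], [0.128, -0.992, 0.0], [-0.002, -0.001, -1.0]]
wrist_force: [1.6, -0.3, -2.8]
grip_width: 0.018
t: 12.9
tcp_pos: [0.4161, -0.0681, 0.1511]
tool_rot: [[0.992, 0.127, 0.0], [0.127, -0.992, 0.0], [0.0, -0.0, -1.0]]
wrist_force: [1.1, 0.2, -2.7]
grip_width: 0.018
t: 13.4
tcp_pos: [0.4185, -0.122, 0.0961]
tool_rot: [[0.992, 0.126, 0.0], [0.126, -0.992, 0.0], [0.0, 0.0, -1.0]]
wrist_force: [-0.1, 0.7, -2.2]
grip_width: 0.0186
t: 13.6
tcp_pos: [0.4172, -0.1207, 0.0878]
tool_rot: [[0.992, 0.128, -0.003], [0.128, -0.992, 0.002], [-0.003, -0.002, -1.0]]
wrist_force: [0.3, 0.1, -2.3]
grip_width: 0.018
```

```bash
python3 -m jog '{"slide":[[0,0,0.4],[0,0,0.25],[0,0,0.1],[0,0,0.05],[0,0,0]],"twist":[0,0,0,0,0],"grip":[0,0,0,0,0]}'
```

```text
t: 14.1
tcp_pos: [0.4182, -0.1214, 0.0733]
tool_rot: [[0.992, 0.128, 0.0], [0.128, -0.992, -0.0], [0.0, 0.0, -1.0]]
wrist_force: [1.0, 0.0, -2.1]
grip_width: 0.0182
```

```bash
python3 -m jog '{"slide":[[0,0,0.06],[0,0,0.04],[0,0,0]],"twist":[0,0,0],"grip":[0,0,0]}'
```

```text
t: 14.4
tcp_pos: [0.418, -0.1213, 0.0712]
tool_rot: [[0.992, 0.127, 0.0], [0.127, -0.992, -0.0], [0.0, 0.0, -1.0]]
wrist_force: [-0.1, 0.8, -3.0]
grip_width: 0.0179
```

```bash
python3 -m jog '{"slide":[[0,0,0.04],[0,0,0.02],[0,0,0]],"twist":[0,0,0],"grip":[0,0,0]}'
```

```text
t: 14.7
tcp_pos: [0.4186, -0.1214, 0.071]
tool_rot: [[0.992, 0.127, 0.001], [0.127, -0.992, -0.001], [0.001, 0.001, -1.0]]
wrist_force: [-1.1, 0.8, 8.4]
grip_width: 0.0179
```

```bash
python3 -m jog '{"slide":[[0,0,-0.03],[0,0,0],[0,0,0],[0,0,0],[0,0,0]],"twist":[0,0,0,0,0],"grip":[0,0.25,0.3,0.35,0.45]}' 
python3 -m jog '{"slide":[[0,0,0],[0,0,0],[0,0,-0.3],[0,0,-0.7],[0,0,-1]],"twist":[0,0,0,0,0],"grip":[0.6,0.8,1,1,1]}'
python3 -m jog '{"slide":[[0,0,-1],[0,0,-1],[0,0,-1],[0,0,-0.5]],"twist":[0,0,0,0],"grip":[1,1,1,1]}'
python3 - <<'E'
from h import *
f,V,s=grab("wrist","w7"); print(s["tcp_pos"],s["grip_width"]); grab("scene","s7"); grab("top","t7")
E
```

```text
t: 15.2
tcp_pos: [0.4181, -0.1214, 0.0704]
tool_rot: [[0.992, 0.128, -0.0], [0.128, -0.992, -0.0], [-0.0, -0.0, -1.0]]
wrist_force: [0.4, -0.0, -0.0]
grip_width: 0.032
t: 15.7
tcp_pos: [0.4173, -0.121, 0.1106]
tool_rot: [[0.992, 0.127, -0.002], [0.127, -0.992, 0.001], [-0.002, -0.001, -1.0]]
wrist_force: [0.5, -0.2, 0.8]
grip_width: 0.0702
t: 16.1
tcp_pos: [0.4188, -0.1217, 0.1824]
tool_rot: [[0.992, 0.128, 0.003], [0.128, -0.992, -0.002], [0.003, 0.002, -1.0]]
wrist_force: [1.2, -0.4, -0.4]
grip_width: 0.0868
[ 0.41876821 -0.12171799  0.18240204] 0.08675044465381199
```

View pics/w7.png

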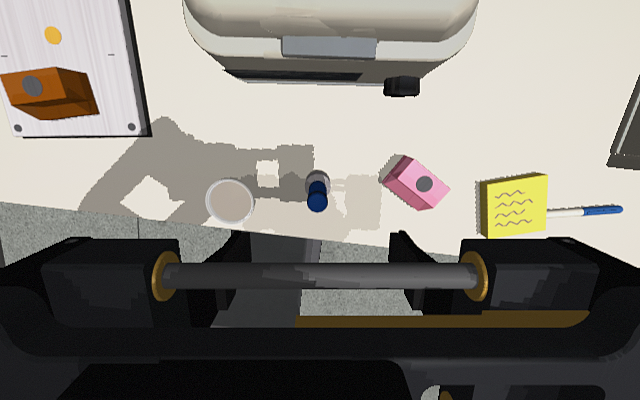

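View pics/s7.png

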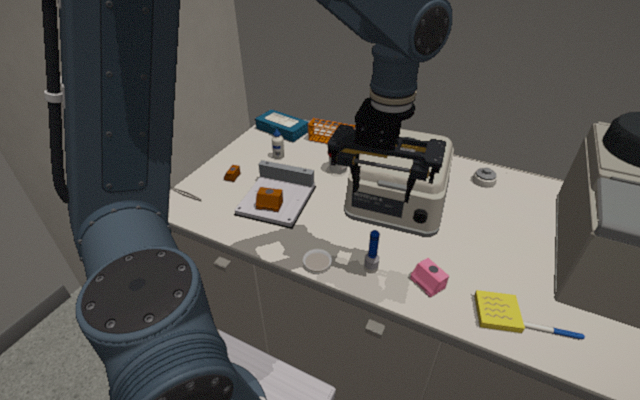

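The mallet stands upright again in both views, at wrist (317,195) and scene (373,250). Next is the block.

```bash
python3 -m jog '{"slide":[[0.13,-1,0],[0.13,-1,0],[0.13,-1,0],[0.13,-1,0],[0.13,-1,0]],"twist":[0,0,0,0,0],"grip":[1,1,1,1,1]}' 20
python3 -m jog '{"slide":[[0.15,-1,0],[0.15,-1,0],[0.15,-1,0],[0.15,-1,0],[0.15,-1,0]],"twist":[0,0,0,0,0],"grip":[1,1,1,1,1]}'
python3 -m jog '{"slide":[[0.2,-1,0],[0.2,-1,0],[0.2,-1,0],[0.2,-1,0],[0,-0.5,0]],"twist":[0,0,0,0,0],"grip":[1,1,1,1,1]}'
python3 - <<'E'
from h import *
f,V,s=grab("wrist","w8"); print(s["tcp_pos"],s["grip_width"],s["t"])
np.savez("w8.npz",V=V)
q=np.load("jig.npy"); print(proj(f,V,tr(jigT(*q),[[.02,0,.018],[.06,-.078,.063],[.06,.078,.063]])))
print([(m["p"],m["extent"]) for m in models.cut_out("wrist","block")])
a=f["img"][:,:,::-1]; cv2.imwrite("pics/w8c.png",cv2.resize(a[80:240,220:420],None,fx=4,fy=3.75,interpolation=cv2.INTER_CUBIC))
E
```

```text
t: 16.75
tcp_pos: [0.4172, -0.0195, 0.1793]
tool_rot: [[0.992, 0.127, -0.003], [0.127, -0.992, 0.001], [-0.003, -0.001, -1.0]]
wrist_force: [0.4, -0.4, -0.1]
grip_width: 0.087
t: 17.25
tcp_pos: [0.4193, 0.0815, 0.1793]
tool_rot: [[0.992, 0.127, -0.003], [0.127, -0.992, 0.0], [-0.003, -0.001, -1.0]]
wrist_force: [0.1, 0.3, -0.2]
grip_width: 0.0871
t: 17.75
tcp_pos: [0.4241, 0.173, 0.1794]
tool_rot: [[0.992, 0.129, -0.002], [0.129, -0.992, -0.0], [-0.002, -0.0, -1.0]]
wrist_force: [-1.3, 0.4, -0.3]
grip_width: 0.0873
[0.42408854 0.17301085 0.17937521] 0.08731090382420947 17.75
[[319.56902692  76.53834348]
 [402.2176769   23.58809489]
 [237.07078114  23.31224843]]
[(0.79, [287.1, 112.4, 349.3, 160.6]), (0.65, [153.4, 17.2, 193.0, 66.0]), (0.58, [594.2, 190.5, 640.0, 244.6])]
```

View pics/w8c.png

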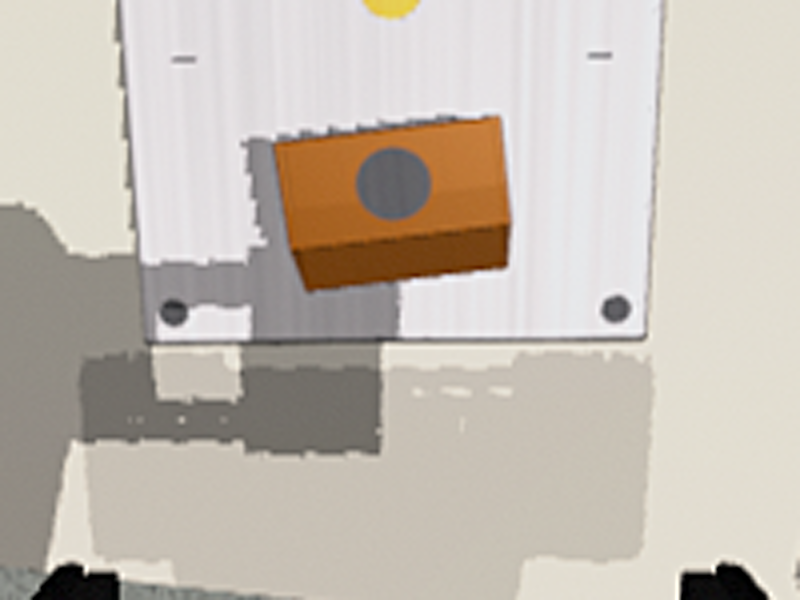

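```bash
cat > fitb.py <<'E'
from h import *
from scipy.optimize import least_squares
def fit(f,V,bl,br,ml,mr,fl,fr_):
    P=np.array([[22.5,30,58],[22.5,-30,58],[-22.5,30,32],[-22.5,-30,32],[-22.5,30,18],[-22.5,-30,18]])/1000
    U=np.array([bl,br,ml,mr,fl,fr_],float)
    r=least_squares(lambda q:(proj(f,V,tr(jigT(*q),P))-U).ravel(),[.49,.18,.13])
    q=np.load("jig.npy"); j=np.linalg.inv(jigT(*q))@np.r_[r.x[:2],0,1]
    print("world",r.x,"rel jig mm",(j[:2]*1000).round(1),"yaw",np.degrees(r.x[2]-q[2]).round(2)); print(r.fun.reshape(-1,2).round(1).tolist()); return r.x
E
python3 - <<'E'
from fitb import *
f=eyes.grab_frame("wrist"); V=np.load("w8.npz")["V"]
c=lambda x,y:(220+x/4,80+y/3.75)
x=fit(f,V,c(275,143),c(500,117),c(293,248),c(510,223),c(310,291),c(508,267))
s=arm.observe(); d=np.r_[x[:2],0]-s["tcp_pos"]; print(s["tcp_pos"], s["tool_rot"].T@np.r_[d[:2],0])
E
```

```text
world [0.48561414 0.18179592 0.25256908] rel jig mm [-40.6   0.4] yaw 7.18
[[-0.9, -3.8], [0.1, -4.3], [2.9, 8.5], [-0.5, 8.8], [-0.5, -4.3], [-1.1, -4.0]]
[0.4238561  0.17187055 0.17977966] [ 0.06252209 -0.00188142 -0.00012978]
```

```bash
sed -i 's/\[-22.5,30,32\],\[-22.5,-30,32\],\[-22.5,30,18\],\[-22.5,-30,18\]/[-7.5,30,58],[-7.5,-30,58],[-22.5,30,32],[-22.5,-30,32]/' fitb.py
python3 - <<'E'
from fitb import *
f=eyes.grab_frame("wrist"); V=np.load("w8.npz")["V"]
c=lambda x,y:(220+x/4,80+y/3.75)
x=fit(f,V,c(275,143),c(500,117),c(293,248),c(510,223),c(310,291),c(508,267))
s=arm.observe(); d=np.r_[x[:2],0]-s["tcp_pos"]; print(s["tcp_pos"], s["tool_rot"].T@np.r_[d[:2],0])
E
```

```text
world [0.48219478 0.18084205 0.25315295] rel jig mm [-44.1  -0.1] yaw 7.22
[[-0.3, -0.2], [0.5, -0.8], [-0.5, 0.7], [0.8, 0.3], [-0.9, 0.1], [0.4, 0.1]]
[0.42408615 0.17145895 0.1799628 ] [ 5.88315812e-02 -1.86872809e-03 -9.58035234e-05]
```

The crop shows the block's top back edge at (289,118)–(345,111) and its bevel at the bottom. The fit puts it at jig x -44 mm, y 0, turned 7.2°. I'll grasp it by its side faces.

```bash
python3 -m jog '{"slide":[[0.8,-0.03,0],[0.8,-0.03,0],[0.8,-0.03,0],[0.8,-0.03,0],[0,0,0.3]],"twist":[0,0,0,-0.6,-0.6],"grip":[1,1,1,1,1]}' 20
python3 -m jog '{"slide":[[0,0,1],[0,0,1],[0,0,1],[0,0,1],[0,0,1]],"twist":[0,0,0,0,0],"grip":[1,1,1,1,1]}'
python3 - <<'E'
from h import *
s=arm.observe(); print(s["tcp_pos"],s["wrist_force"],s["t"])
x=np.array([0.48219,.18084,.25315]); print((np.linalg.inv(jigT(*x))@np.r_[s["tcp_pos"],1])[:3], np.degrees(np.arctan2(s["tool_rot"][1,0],s["tool_rot"][0,0])))
E
```

```text
t: 18.45
tcp_pos: [0.4913, 0.1815, 0.1751]
tool_rot: [[0.968, 0.252, 0.005], [0.252, -0.968, 0.0], [0.004, 0.001, -1.0]]
wrist_force: [-0.3, -0.3, 0.2]
grip_width: 0.0868
t: 18.95
tcp_pos: [0.4879, 0.1812, 0.0737]
tool_rot: [[0.968, 0.249, -0.0], [0.249, -0.968, -0.0], [-0.0, 0.0, -1.0]]
wrist_force: [-0.1, 1.1, 0.2]
grip_width: 0.0869
[0.48791713 0.18119324 0.07370949] [-0.11327022  1.13358389  0.23517762] 18.95
[ 0.00563307 -0.00109241  0.07370949] 14.439925377646762
```

```bash
python3 -m jog '{"slide":[[0,-0.05,1],[0,0,0.5],[0,0,0],[0,0,0],[0,0,0]],"twist":[0,0,0,0,0],"grip":[1,1,0.85,0.75,0.65]}' 15
python3 -m jog '{"slide":[[0,0,0],[0,0,0],[0,0,0],[0,0,0]],"twist":[0,0,0,0],"grip":[0.6,0.5,0.5,0.5]}' 15
```

```text
t: 19.45
tcp_pos: [0.4885, 0.1833, 0.0454]
tool_rot: [[0.968, 0.251, 0.002], [0.251, -0.968, 0.0], [0.002, 0.0, -1.0]]
wrist_force: [0.5, 0.7, 0.5]
grip_width: 0.0704
t: 19.85
tcp_pos: [0.4877, 0.1835, 0.0448]
tool_rot: [[0.968, 0.251, 0.0], [0.251, -0.968, 0.0], [0.0, 0.0, -1.0]]
wrist_force: [-0.3, 0.6, 0.0]
grip_width: 0.0453
```

```bash
python3 - <<'E'
from h import *
f,V,s=grab("wrist","w9"); print(s["tcp_pos"],s["grip_width"])
f,V,s=grab("scene","s9"); a=cv2.imread("pics/s9.png")[120:260,200:360]; cv2.imwrite("pics/s9c.png",cv2.resize(a,None,fx=4,fy=4,interpolation=cv2.INTER_CUBIC))
E
```

```text
[0.48773807 0.18349515 0.04478427] 0.04530210833973246
```

View pics/w9.png

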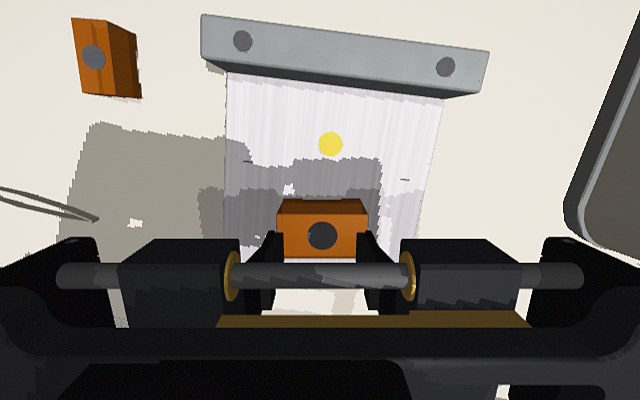

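View pics/s9c.png

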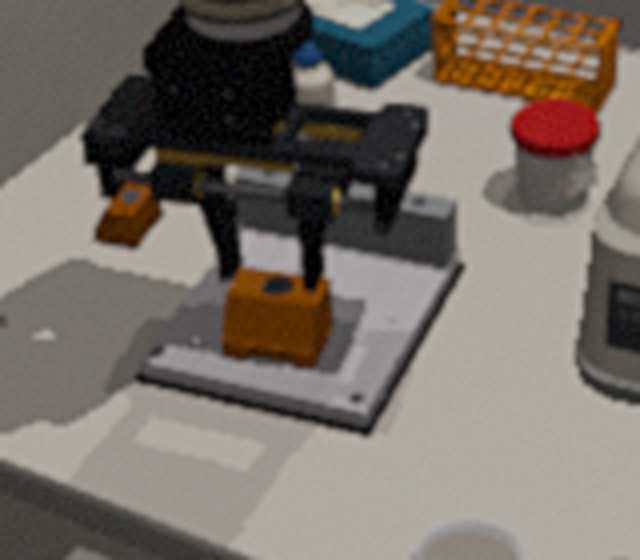

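```bash
python3 - <<'E'
from h import *
s=arm.observe(); R=s["tool_rot"]
f=eyes.grab_frame("scene"); V=view(f)
for n,w in(("w",.0226),("o",.0435)):
  for sg in(1,-1):
    for z in(.014,-.02):
      print(n,sg,z,((proj(f,V,s["tcp_pos"]+R@[0,sg*w,z])[0]-[200,120])*4).round())
x=np.array([0.48219,.18084,.25315]); T=jigT(*x)
P=np.array([[22.5,30,58],[22.5,-30,58],[-7.5,30,58],[-7.5,-30,58],[-22.5,30,32],[-22.5,-30,32],[-22.5,30,18],[-22.5,-30,18]])/1000
print(((proj(f,V,tr(T,P))-[200,120])*4).round().tolist())
t=eyes.grab_frame("top"); a=t["img"][:,:,::-1]; cv2.imwrite("pics/t9.png",cv2.resize(a[170:270,220:340],None,fx=5,fy=5,interpolation=cv2.INTER_CUBIC))
E
```

```text
w 1 0.014 [308. 326.]
w 1 -0.02 [305. 283.]
w -1 0.014 [241. 317.]
w -1 -0.02 [235. 274.]
o 1 0.014 [340. 330.]
o 1 -0.02 [337. 288.]
o -1 0.014 [210. 312.]
o -1 -0.02 [204. 270.]
[[235.0, 266.0], [326.0, 278.0], [220.0, 295.0], [312.0, 307.0], [216.0, 342.0], [308.0, 355.0], [218.0, 359.0], [310.0, 372.0]]
```

View pics/t9.png

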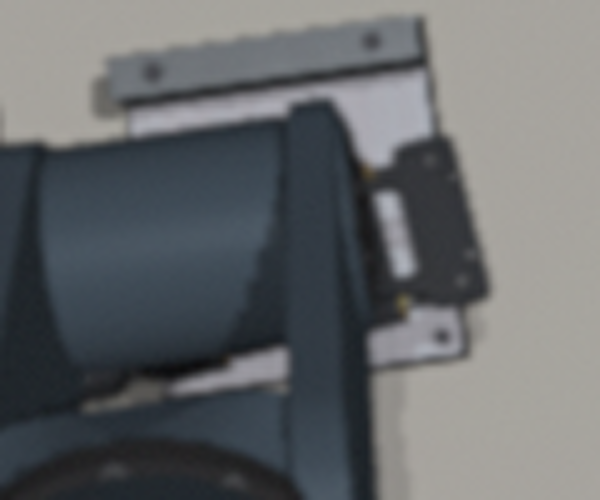

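```bash
python3 - <<'E'
from h import *
s=arm.observe(); R=s["tool_rot"]; t=s["tcp_pos"]
f,V,s=grab("wrist","w10")
print(s["grip_width"],s["wrist_force"])
for sg in(1,-1):
  for z in(.014,-.005,-.03):
    for x in (-.0095,.0095): print(sg,z,x,proj(f,V,t+R@[x,sg*.0226,z])[0].round())
x=np.array([0.48219,.18084,.25315]); T=jigT(*x)
P=np.array([[22.5,30,58],[22.5,-30,58],[-7.5,30,58],[-7.5,-30,58],[-22.5,30,32],[-22.5,-30,32],[7.5,0,58]])/1000
print(proj(f,V,tr(T,P)).round().tolist())
q=np.load("jig.npy"); print(proj(f,V,tr(jigT(*q),[[.02,0,.018],[.06,-.078,.063],[.06,.078,.063]])))
a=f["img"][:,:,::-1]; cv2.imwrite("pics/w10c.png",cv2.resize(a[180:330,220:420],None,fx=4,fy=4,interpolation=cv2.INTER_CUBIC))
E
```

```text
0.043643168791265355 [-0.35680178  0.05122275 -0.91138298]
1 0.014 -0.0095 [350. 235.]
1 0.014 0.0095 [350. 211.]
1 -0.005 -0.0095 [352. 246.]
1 -0.005 0.0095 [353. 220.]
1 -0.03 -0.0095 [357. 263.]
1 -0.03 0.0095 [358. 234.]
-1 0.014 -0.0095 [291. 235.]
-1 0.014 0.0095 [290. 211.]
-1 -0.005 -0.0095 [288. 246.]
-1 -0.005 0.0095 [287. 220.]
-1 -0.03 -0.0095 [284. 263.]
-1 -0.03 0.0095 [282. 234.]
[[276.0, 214.0], [368.0, 214.0], [277.0, 256.0], [366.0, 256.0], [283.0, 258.0], [360.0, 258.0], [322.0, 235.0]]
[[332.44139521 144.33077038]
 [483.93913382  96.24953485]
 [203.42776437  57.67115754]]
```

View pics/w10c.png

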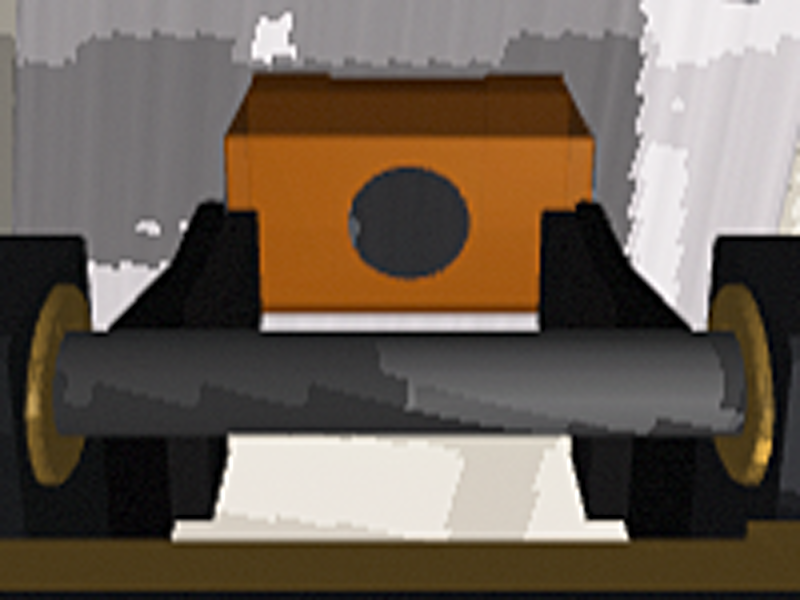

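```bash
python3 - <<'E'
from h import *
f=eyes.grab_frame("scene"); V=view(f)
R=np.array([[.992,.128,0],[.128,-.992,0],[0,0,-1.]]); t=np.array([.4188,-.1217,.1824])
for sg in(1,-1):
  for z in(.014,-.005,-.03,-.05): print(sg,z,proj(f,V,t+R@[0,sg*.0435,z])[0].round())
a=cv2.imread("pics/s7.png")[110:290,310:470]; cv2.imwrite("pics/s7c.png",cv2.resize(a,None,fx=3.3,fy=3.3,interpolation=cv2.INTER_CUBIC))
a=cv2.imread("pics/s3.png")[110:290,310:470]; cv2.imwrite("pics/s3c.png",cv2.resize(a,None,fx=3.3,fy=3.3,interpolation=cv2.INTER_CUBIC))
E
```

```text
1 0.014 [401. 215.]
1 -0.005 [402. 207.]
1 -0.03 [404. 197.]
1 -0.05 [405. 188.]
-1 0.014 [356. 205.]
-1 -0.005 [357. 197.]
-1 -0.03 [357. 187.]
-1 -0.05 [358. 179.]
```

View pics/s7c.png

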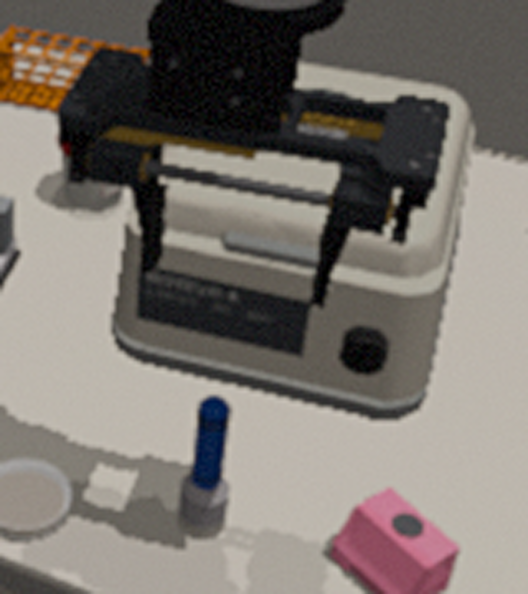

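View pics/s3c.png

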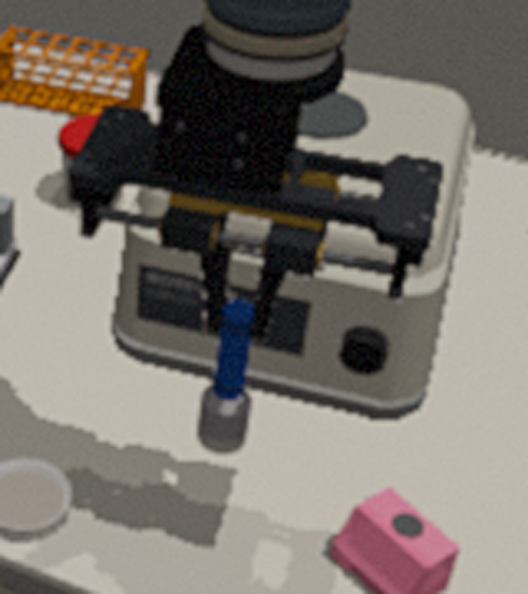

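```bash
python3 - <<'E'
from h import *
from scipy.optimize import least_squares
f=eyes.grab_frame("wrist"); V=np.linalg.inv(np.array(f["hand_eye"]))
a=cv2.imread("pics/w8.png")[200:330,180:460]; cv2.imwrite("pics/w8t.png",cv2.resize(a,None,fx=2.8,fy=2.8,interpolation=cv2.INTER_CUBIC))
r=least_squares(lambda q:(proj(f,V,[[q[0],.0436,q[1]],[q[0],-.0436,q[1]]])-[[390,231],[250,231]]).ravel(),[0,0]); print(r.x,r.fun)
E
```

```text
[ 0.00838689 -0.02249936] [ 0.25218209 -0.01257874  0.25733609  0.01246733]
```

View pics/w8t.png

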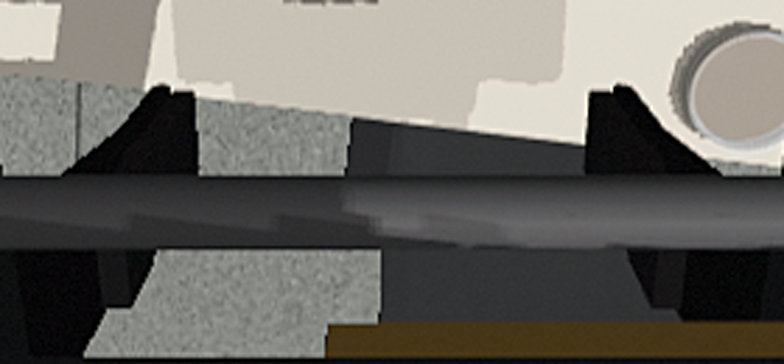

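The fingers closed on nothing. The wrist view shows the tips above the block top, and triangulating the visible tips puts them about 22 mm behind the reported TCP, not 14 mm ahead. I'll use the measured offset: open up, go about 37 mm lower, and watch the force.

```bash
python3 -m jog '{"slide":[[0,0,-0.3],[0,0,0],[0,0,0],[0,0,0],[0,0,0]],"twist":[0,0,0,0,0],"grip":[1,1,1,1,1]}' 15
python3 -m jog '{"slide":[[0,0,0],[0,0,0],[0,0,0.5],[0,0,0.5],[0,0,0.3]],"twist":[0,0,0,0,0],"grip":[1,1,1,1,1]}' 15
python3 -m jog '{"slide":[[0,0,0.3],[0,0,0.3],[0,0,0.1]],"twist":[0,0,0],"grip":[1,1,1]}' 15
```

```text
t: 20.7
tcp_pos: [0.4876, 0.1834, 0.0505]
tool_rot: [[0.968, 0.251, -0.0], [0.251, -0.968, -0.0], [-0.0, 0.0, -1.0]]
wrist_force: [-0.3, 0.3, -0.3]
grip_width: 0.0758
t: 21.2
tcp_pos: [0.4868, 0.1833, 0.0232]
tool_rot: [[0.968, 0.251, -0.002], [0.251, -0.968, -0.0], [-0.002, -0.0, -1.0]]
wrist_force: [-0.4, -0.1, -0.1]
grip_width: 0.0872
t: 21.5
tcp_pos: [0.4872, 0.1833, 0.0097]
tool_rot: [[0.968, 0.251, -0.001], [0.251, -0.968, -0.0], [-0.001, -0.0, -1.0]]
wrist_force: [1.2, 0.1, 0.2]
grip_width: 0.0868
```

The tips would be inside the bed by the stated offset, yet there is no contact force, so the measured offset holds. Closing now.

```bash
python3 -m jog '{"slide":[[0,0,0],[0,0,0],[0,0,0],[0,0,0],[0,0,0]],"twist":[0,0,0,0,0],"grip":[0.8,0.7,0.65,0.6,0.55]}' 15
python3 -m jog '{"slide":[[0,0,0],[0,0,0]],"twist":[0,0],"grip":[0.5,0.5]}' 15
python3 - <<'E'
from h import *
grab("wrist","w11")
E
```

```text
t: 22.0
tcp_pos: [0.4879, 0.1834, 0.0108]
tool_rot: [[0.968, 0.251, 0.001], [0.251, -0.968, -0.0], [0.001, 0.0, -1.0]]
wrist_force: [0.2, 0.1, 1.4]
grip_width: 0.0599
t: 22.2
tcp_pos: [0.488, 0.1834, 0.0109]
tool_rot: [[0.968, 0.251, 0.001], [0.251, -0.968, -0.0], [0.001, 0.0, -1.0]]
wrist_force: [-0.6, 0.1, 2.3]
grip_width: 0.0599
```

View pics/w11.png

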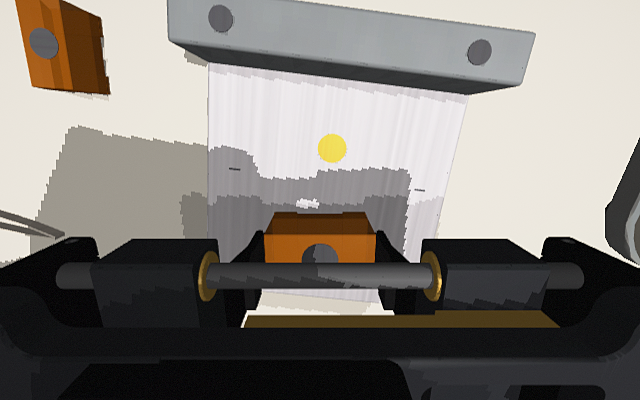

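The opening reads 59.9 mm, so the block is held and shows between the pads at (320,250). Squaring it to the jig and sliding it.

```bash
python3 -m jog '{"slide":[[0,0,0],[0,0,0],[0,0,0],[0,0,0],[0,0,0]],"twist":[0.3,0.3,0.3,0.3,0],"grip":[0.5,0.5,0.5,0.5,0.5]}'
python3 -m jog '{"slide":[[0.3,0,0],[0.5,0,0],[0.5,0,0],[0.5,0,0],[0.5,0,0]],"twist":[0,0,0,0,0],"grip":[0.5,0.5,0.5,0.5,0.5]}'
python3 - <<'E'
from h import *
s=arm.observe();q=np.load("jig.npy"); print((np.linalg.inv(jigT(*q))@np.r_[s["tcp_pos"],1])[:3], np.degrees(np.arctan2(s["tool_rot"][1,0],s["tool_rot"][0,0])-q[2]))
E
```

```text
t: 22.75
tcp_pos: [0.488, 0.1835, 0.0108]
tool_rot: [[0.992, 0.127, 0.001], [0.127, -0.992, 0.0], [0.001, -0.0, -1.0]]
wrist_force: [0.8, -0.1, 2.9]
grip_width: 0.0602
t: 23.25
tcp_pos: [0.5286, 0.189, 0.0107]
tool_rot: [[0.992, 0.128, -0.01], [0.128, -0.992, -0.001], [-0.01, -0.0, -1.0]]
wrist_force: [-7.1, -0.2, 10.9]
grip_width: 0.0598
[0.00298639 0.00209356 0.0106734 ] 0.08610209163020384
```

```bash
python3 -m jog '{"slide":[[0.3,0,-0.05],[0.4,0,0],[0.4,0,0],[0.3,0,0],[0,0,0]],"twist":[0,0,0,0,0],"grip":[0.5,0.5,0.5,0.5,0.5]}'
python3 - <<'E'
from h import *
s=arm.observe();q=np.load("jig.npy"); print((np.linalg.inv(jigT(*q))@np.r_[s["tcp_pos"],1])[:3], np.degrees(np.arctan2(s["tool_rot"][1,0],s["tool_rot"][0,0])-q[2]))
grab("wrist","w12");grab("scene","s12")
a=cv2.imread("pics/s12.png")[120:260,200:360]; cv2.imwrite("pics/s12c.png",cv2.resize(a,None,fx=4,fy=4,interpolation=cv2.INTER_CUBIC))
E
```

```text
t: 23.75
tcp_pos: [0.5625, 0.1929, 0.0114]
tool_rot: [[0.992, 0.127, 0.002], [0.127, -0.992, 0.0], [0.002, -0.0, -1.0]]
wrist_force: [-0.1, 0.2, -2.2]
grip_width: 0.06
[0.03715636 0.00170523 0.01136767] 0.025711342813159954
```

View pics/s12c.png

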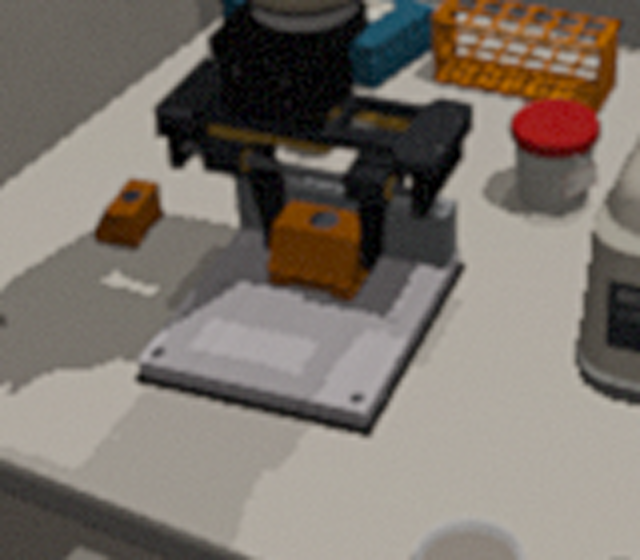

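View pics/w12.png

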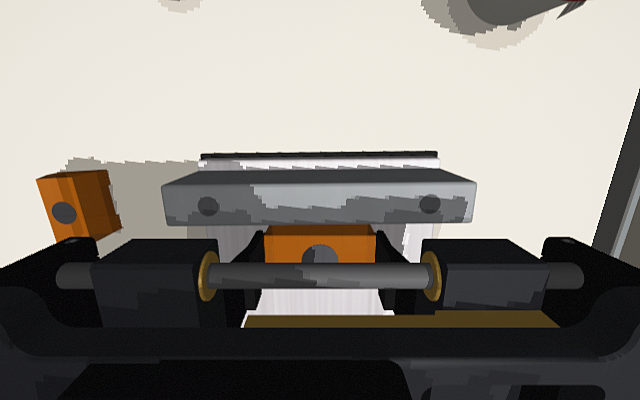

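```bash
python3 -m jog '{"slide":[[0.2,0,0.02],[0,0,0],[0,0,0],[0,0,0],[0,0,0]],"twist":[0,0,0,0,0],"grip":[0.5,0.7,0.75,0.85,0.9]}'
python3 -m jog '{"slide":[[0,0,0],[0,0,-0.4],[0,0,-1],[0,0,-1],[0,0,-0.6]],"twist":[0,0,0,0,0],"grip":[0.9,0.9,0.9,0.9,0.9]}'
python3 -m jog '{"slide":[[-0.5,0,0],[-1,0,0],[-1,0,0],[-0.5,0,0],[0,0,0]],"twist":[0,0,0,0,0],"grip":[0.42,0.42,0.42,0.42,0.42]}'
python3 - <<'E'
from h import *
s=arm.observe();q=np.load("jig.npy"); print((np.linalg.inv(jigT(*q))@np.r_[s["tcp_pos"],1])[:3], np.degrees(np.arctan2(s["tool_rot"][1,0],s["tool_rot"][0,0])-q[2]))
grab("wrist","w13")
E
```

```text
t: 24.35
tcp_pos: [0.5651, 0.1934, 0.0114]
tool_rot: [[0.992, 0.128, 0.0], [0.128, -0.992, 0.0], [0.0, -0.0, -1.0]]
wrist_force: [0.9, -0.5, -0.2]
grip_width: 0.0732
t: 24.85
tcp_pos: [0.5659, 0.1935, 0.0731]
tool_rot: [[0.992, 0.128, 0.002], [0.128, -0.992, 0.0], [0.003, -0.0, -1.0]]
wrist_force: [-1.0, -0.2, -0.6]
grip_width: 0.0781
t: 25.35
tcp_pos: [0.5028, 0.1855, 0.0706]
tool_rot: [[0.992, 0.128, -0.004], [0.128, -0.992, -0.001], [-0.004, 0.0, -1.0]]
wrist_force: [0.6, -0.2, -0.0]
grip_width: 0.0462
[-0.02306222  0.00191378  0.07058665] 0.053621674342289975
```

View pics/w13.png

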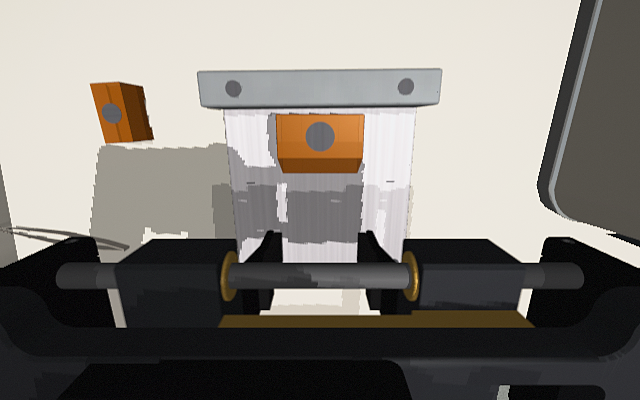

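The block is squared just short of the fence, with its top at (320,130) and its bevel facing the fingers. Lowering the part-open fingers in front of the bevel.

```bash
python3 -m jog '{"slide":[[0,0,0.6],[0,0,0.9],[0,0,0.7],[0,0,0.3],[0.3,0,0]],"twist":[0,0,0,0,0],"grip":[0.42,0.42,0.42,0.42,0.42]}'
python3 -m jog '{"slide":[[0.5,0,0],[0.3,0,0],[0.2,0,0],[0,0,0]],"twist":[0,0,0,0],"grip":[0.42,0.42,0.42,0.42]}'
python3 - <<'E'
from h import *
s=arm.observe();q=np.load("jig.npy"); print((np.linalg.inv(jigT(*q))@np.r_[s["tcp_pos"],1])[:3], s["wrist_force"])
grab("wrist","w14");grab("scene","s14")
a=cv2.imread("pics/s14.png")[120:260,200:360]; cv2.imwrite("pics/s14c.png",cv2.resize(a,None,fx=4,fy=4,interpolation=cv2.INTER_CUBIC))
E
```

```text
t: 25.9
tcp_pos: [0.5104, 0.1863, 0.0196]
tool_rot: [[0.992, 0.127, -0.004], [0.127, -0.992, -0.0], [-0.004, 0.0, -1.0]]
wrist_force: [-0.1, -0.5, 0.5]
grip_width: 0.0365
t: 26.3
tcp_pos: [0.5328, 0.1892, 0.0217]
tool_rot: [[0.992, 0.127, 0.002], [0.127, -0.992, 0.0], [0.002, -0.0, -1.0]]
wrist_force: [0.8, 0.8, -0.9]
grip_width: 0.0363
[0.00717986 0.00176883 0.02173898] [ 0.82645001  0.83423199 -0.8500353 ]
```

View pics/w14.png

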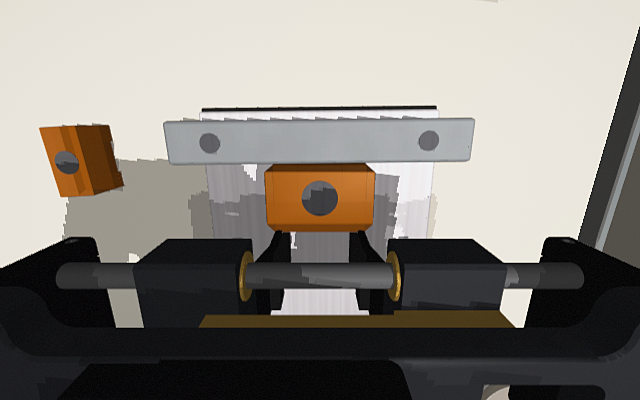

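View pics/s14c.png

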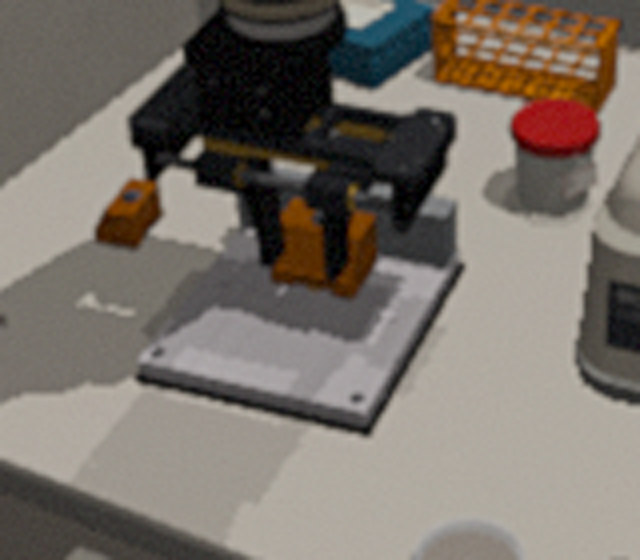

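```bash
python3 -m jog '{"slide":[[0.1,0,0],[0.1,0,0],[0.1,0,0]],"twist":[0,0,0],"grip":[0.42,0.42,0.42]}'
python3 -m jog '{"slide":[[0.07,0,0],[0.07,0,0]],"twist":[0,0],"grip":[0.42,0.42]}'
```

```text
t: 26.7
tcp_pos: [0.5362, 0.1897, 0.021]
tool_rot: [[0.992, 0.128, -0.002], [0.128, -0.992, -0.0], [-0.002, 0.0, -1.0]]
wrist_force: [-2.2, 0.0, 0.6]
grip_width: 0.0367
t: 26.9
tcp_pos: [0.5388, 0.19, 0.021]
tool_rot: [[0.992, 0.128, -0.003], [0.128, -0.992, -0.001], [-0.003, 0.0, -1.0]]
wrist_force: [-3.5, -0.2, 1.4]
grip_width: 0.0365
```

```bash
python3 -m jog '{"slide":[[0.07,0,0.01],[0.07,0,0.01]],"twist":[0,0],"grip":[0.42,0.42]}'
python3 -m jog '{"slide":[[0.05,0,0.02],[0,0,0]],"twist":[0,0],"grip":[0.42,0.42]}'
```

```text
t: 27.1
tcp_pos: [0.539, 0.19, 0.0206]
tool_rot: [[0.992, 0.128, -0.008], [0.128, -0.992, -0.001], [-0.008, 0.0, -1.0]]
wrist_force: [-7.8, -1.6, 8.4]
grip_width: 0.0368
t: 27.3
tcp_pos: [0.539, 0.19, 0.0205]
tool_rot: [[0.992, 0.128, -0.01], [0.128, -0.992, -0.002], [-0.01, 0.0, -1.0]]
wrist_force: [-9.1, -2.4, 10.0]
grip_width: 0.0364
```

The block is stopped by the fence, with about 9 N towards it and 10 N down. I'm adding push towards the fence.

```bash
python3 -m jog '{"slide":[[0.07,0,-0.01],[0,0,0]],"twist":[0,0],"grip":[0.42,0.42]}'
```

```text
t: 27.5
tcp_pos: [0.539, 0.19, 0.0206]
tool_rot: [[0.992, 0.128, -0.012], [0.128, -0.992, -0.002], [-0.013, 0.0, -1.0]]
wrist_force: [-10.4, -2.3, 10.9]
grip_width: 0.0368
```

```bash
python3 -m jog '{"slide":[[0.1,0,-0.01],[0.1,0,-0.01],[0,0,0]],"twist":[0,0,0],"grip":[0.42,0.42,0.42]}'
```

```text
t: 27.8
tcp_pos: [0.539, 0.19, 0.0205]
tool_rot: [[0.991, 0.129, -0.021], [0.128, -0.992, -0.003], [-0.021, 0.001, -1.0]]
wrist_force: [-14.3, -3.3, 13.8]
grip_width: 0.0367
```

```bash
python3 -m jog '{"slide":[[0.1,0,-0.05],[0.05,0,-0.03],[0,0,0]],"twist":[0,0,0],"grip":[0.42,0.42,0.42]}'
python3 - <<'E'
from h import *
s=arm.observe();q=np.load("jig.npy"); print((np.linalg.inv(jigT(*q))@np.r_[s["tcp_pos"],1])[:3], s["wrist_force"],s["t"])
f,V,s=grab("wrist","w15");grab("top","t15");grab("scene","s15")
a=f["img"][:,:,::-1]; cv2.imwrite("pics/w15c.png",cv2.resize(a[100:260,220:420],None,fx=4,fy=3.75,interpolation=cv2.INTER_CUBIC))
E
```

```text
t: 28.1
tcp_pos: [0.5392, 0.1897, 0.0208]
tool_rot: [[0.991, 0.129, -0.026], [0.129, -0.992, -0.005], [-0.027, 0.001, -1.0]]
wrist_force: [-16.1, -5.1, 9.5]
grip_width: 0.0364
[0.01356416 0.0015161  0.02083009] [-16.06444254  -5.11514763   9.54409064] 28.1
```

View pics/w15c.png

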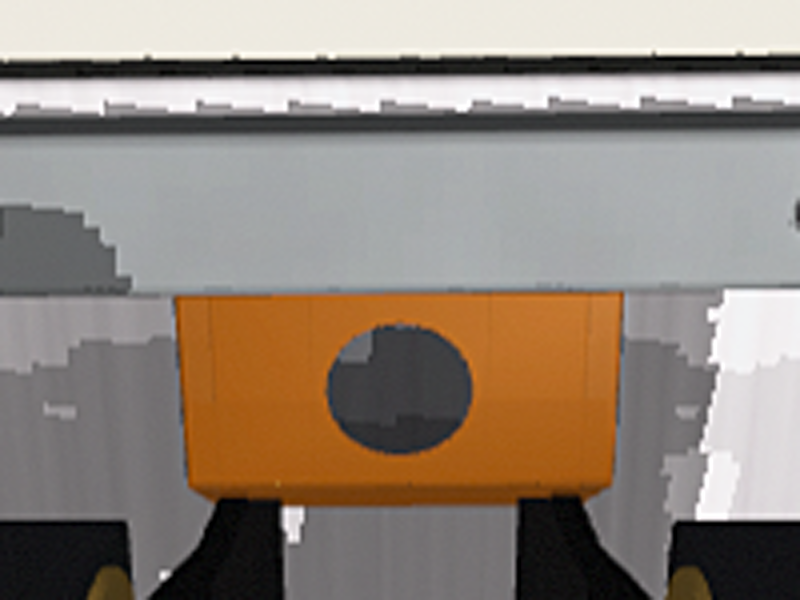

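View pics/s15.png

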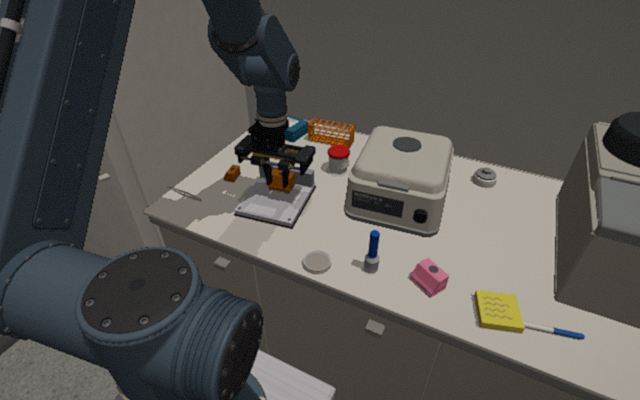

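The block's back edge lies flush and square along the fence in the crop, and the mallet still stands. I'll check that the push is steady.

```bash
python3 -m jog '{"slide":[[0,0,0],[0,0,0],[0,0,0],[0,0,0],[0,0,0]],"twist":[0,0,0,0,0],"grip":[0.42,0.42,0.42,0.42,0.42]}'
```

```text
t: 28.75
tcp_pos: [0.5391, 0.1898, 0.0208]
tool_rot: [[0.991, 0.129, -0.026], [0.129, -0.992, -0.005], [-0.027, 0.001, -1.0]]
wrist_force: [-17.3, -3.6, 9.1]
grip_width: 0.0365
```

```bash
python3 -m jog '{"slide":[[0,0,0.02],[0,0,0],[0,0,0]],"twist":[0,0,0],"grip":[0.42,0.42,0.42]}'; python3 -c "
from workcell import arm
print(arm.close_job()); print(arm.observe()['wrist_force'])"
```

```text
t: 29.05
tcp_pos: [0.5391, 0.1898, 0.0207]
tool_rot: [[0.991, 0.129, -0.026], [0.129, -0.992, -0.005], [-0.027, 0.001, -1.0]]
wrist_force: [-18.1, -5.0, 10.2]
grip_width: 0.0366
the job is handed in; nothing more can be done
None
the job is handed in; nothing more can be done
```

The job is handed in at about 29 s. The pin is down, the mallet is standing clear of the jig, and the block is held against the fence.

- **Pin:** I pressed it down with the mallet head to about 27 N. A close crop afterwards showed only the yellow ring, with no red.
- **Mallet:** It stands upright about 1 cm from its starting spot, and the last scene view shows it still standing.
- **Block:** I turned it square, slid it over the sunk pin and pushed it home on the bevel with both fingertips. The last close crop shows its back flush and square with the fence.
- **Final push:** The last reading was about 18 N towards the fence and 10 N down, nearly constant over the final second. These are wrist readings. The force on the fence itself is lower by the bed friction, which I could not measure.
- **Bystanders:** I did not touch the dish, bottle, cup or forceps. I saw nothing displaced, but I did not re-measure their positions at the end.

**Disagreement:** the fingertips showed about 22 mm behind the reported TCP, not 14 mm ahead as stated. My first grasp of the block therefore closed above it without touching it. I used the measured offset after that, and the next grasp and the contacts agreed with it.

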